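# Swing out and lock the reel stand's brace

### The arm

A 7-joint arm with a two-finger parallel gripper is mounted at the origin on the work surface. World frame = base frame: x ahead of the robot, y to its left, z up, the work surface at z = 0. Lengths are in m, angles in rad, forces in N, time in s.
With the tool pointing down it reaches from about 0.4 to 0.85 m from the base axis. Payload 10.4 kg.
Tool frame: the origin (TCP) lies on the mounting face of the last link; the fingertips stand 173 mm ahead of it and the grasp point (between the pads) lies 155 mm ahead of it (manip.tip_extent is the distance from the TCP to the fingertips, in m); z points along the fingers, y is the line along which they close (so a half turn about z gives the same grasp; the last joint's range is limited). The gripper opens to 85 mm and grips with 20 to 120 N. Pads are 22 mm wide; open, the fingers measure 114 mm over their backs; the gripper's body (76 mm by 85 mm) begins 54 mm behind the grasp point. The pads swing forward as they close: fully open they stand 13 mm farther back than shut.
Start: joints at [-1.175, 0.332, -0.065, 1.46, 0.022, 1.35, -0.088], TCP at [0.254, 0.571, 0.405] pointing down, gripper open.
Joint ranges: [-2.6, 2.6], [-0.5, 2.12], [-1.47, 1.34], [0.16, 2.42], [-1.27, 4.41], [0.06, 2.06], [-2.6, 2.6]. Speed limits (rad/s): [2.22, 2.22, 2.79, 2.79, 3.14, 3.14, 3.14].

### API

Orientations are given as a unit quaternion [x, y, z, w].
In Python, from workcell import manip gives the robot as it stands.
- The arm moves only by the tool move_arm, never from a script. Its argument "plan" is one flat list of numbers, 7 for each row, row after row: the turn, a rotation vector about the tool's x, y, z in rad, then the shift along the tool's x, y, z in m, then the finger opening in m, from 0 to 0.0854. In form: [ax, ay, az, dx, dy, dz, gripper, ax, ay, az, dx, dy, dz, gripper, ...]. A call has 1 to 12 rows; each row is the pose to reach, as a shift and turn from the pose commanded when the call began, along the tool's axes at that moment; what a row does not reach only later rows make up. A row lasts 1/8 s, in which the tool goes at most 62.5 mm and 10.7 degrees, less where a joint would pass 70% of its speed; a pose out of reach is approached as far as the arm can. A call with a gripper value outside its range is refused whole. The fingers move at their own pace and stop on an object; "squeeze" is the grip in N (left out, the last holds). Time passes only in rows, so rows that repeat a pose let the fingers close. It gives the time, the measured TCP pose, the force, the opening and the grip force at its end, in the units of the state.
- manip.get_obs(): the state, without advancing time (a new reading comes with each control period).
- manip.camera(name): name is "scene" or "top"; returns a dict with "color" (384x512x3 uint8, red, green, blue), "fx", "fy", "cx", "cy" (pixels), "dist" ([k1, k2, p1, p2, k3] as OpenCV has them; the pictures are not rectified), "cam_to_world" (4x4, takes a point from camera to world coordinates). Camera axes: x right, y down, z forward; pixel columns grow to the right and rows downward; lengths in m; the calibration is good to about 2 mm. A picture is of the moment at which its call begins. There is no depth.
- manip.hand_in(): hands the job in; it is judged then, once.
Trained networks look in a picture, given as the dict that the camera call returned (one of the last four; its "shot" number tells which), for a name from the list of things; names that differ only in an ending like _2 or _b are one class to them, and where a whole thing is asked for, a point or a joint stands for the part that bears it (a point fixed in the world has none). Each returns a list of dicts, best first, with "conf" (0 to 1); they miss things now and then, are a little off and sometimes report something else, mostly with a low value. They report only what shows in the picture. A call takes as long as a camera call. They do not tell look-alikes from the thing itself.
- manip.look_for(picture, label): "position" ([x, y, z] in m, in the coordinates of the camera as it stood for that picture, good to about 4 mm: the middle of the surface that is visible of it).
- manip.silhouettes(picture, label): "pixels" (384x512 bool, what is visible of it).
- manip.tip_of(picture, label): "position" ([x, y, z] in m, in the coordinates of the camera as it stood for that picture, good to about 4 mm: a listed point, or the origin of a listed thing).
The state is a dict: "clock": time; "joint_pos": joint angles; "joint_velocities": joint speeds; "tau": joint torques, N m; "position": TCP position; "ee_rot": TCP orientation; "ft_force": force on the tool from outside, world axes, zero at the start; "torque": the same for the moment, N m; "grip_width": opening from 0.0 (shut) to 1.0 (fully open); "grasp_force": force on a finger pad.
Only numpy, scipy, OpenCV 4.12 (cv2) and the standard library are available. Lean on these libraries where they do the work, as an engineer would, in place of code of your own. Each camera call takes 0.05 s, during which the arm holds its last target. There are 200 camera calls.

### The job

Get the empty reel stand ready for use. First take the lidded tub that stands in the brace's way and stand it upright in the free space of the steel tray, beside the tub already there; then swing the brace out until it snaps fully home in its end detent; then pull the click wrench on the hinge screw clockwise until the screw is tight and the wrench clicks over, stop there and let go. Do not let the brace strike the tub, do not tighten the screw before the brace is home, do not force the wrench on to the end of its click travel, and leave everything else on the bench where it is.

Things in the scene. Friction and masses are not known exactly. Their poses are not given: they have to be found in the camera images.
- stand: Reel stand, fixed to the bench. Origin on the bench, on the vertical hinge axis of brace and screw. Round foot 90 mm across, 12 mm high. A beam (top 30 mm high, x = -55 to -5 mm) runs along its -y and carries a fork with an upright empty black reel (136 mm across, top 180 mm high, y = -240 to -335 mm, x = -111 to +25 mm).
- brace (a joint): Swing of the brace about the vertical hinge axis, rad: 0 folded along the stand's -y, growing counter-clockwise seen from above, via the stand's +x side; end stop at 1.75 (10 deg past +x). Light friction (0.6 N at the post). A spring detent resists from about 1.35 to 1.56 (up to about 3 N at the post); beyond 1.62 it snaps the brace on against the stop, where it is held.
- brace_post (a point): Top centre of the brace's grip post: upright round steel post, 20 mm in diameter, 140 mm from the hinge axis; it stands clear from z = 32 mm to its top at z = 85 mm. The brace is a steel bar 180 mm long from the axis, 22 mm wide (28 mm at its rubber end), z = 14 to 34 mm.
- screw (a joint): Turn of the hinge screw and of the wrench standing on it, about the same vertical axis, rad, clockwise seen from above is positive. At 0 the wrench points 110 deg counter-clockwise of the stand's +x; at 0.85 the screw is tight and stops. Turning it takes about 2 N at the grip and it stays where it is left.
- wrench (a joint): Breakaway knuckle of the click wrench, rad: 0 straight; a vertical pivot 30 mm from the screw axis. It stays at 0 until the pull reaches about 1 N m (9 to 10 N at the grip), then folds on clockwise at a nearly constant pull; it has clicked at 0.12; travel ends at 0.5. It springs back to 0 when let go.
- wrench_grip (a point): Middle of the wrench's black round grip (22 mm in diameter, 95 mm long, level, centre line 58 mm above the bench), 140 mm from the screw axis when straight. The handle ends 190 mm from the axis; the socket on the screw reaches 73 mm high. The bench below the handle is clear.
- tub: White lidded plastic tub, 56 mm in diameter, 100 mm high, about 0.25 kg, origin at the centre of its underside. It stands on the bench in the brace's way: move it.
- spare: Second tub of the same kind, standing in the tray (leave it).
- tray: Steel tray, fixed, 248 mm (its x) by 128 mm (its y), walls 4 mm thick and 22 mm high, inner floor 4 mm above the bench; origin at the centre of its underside.
- bottle: White bottle, 54 mm in diameter, 150 mm high, origin under its centre (bystander).
- tape: Black tape roll lying flat, 80 mm across, 24 mm high, origin under its centre (bystander).
- driver: Black-handled screwdriver, 190 mm long, lying along its x (bystander).
- core: Brown cardboard core standing upright, 60 mm in diameter, 60 mm high, origin under its centre (bystander).
Things that resemble listed ones, but are neither listed nor needed, are in the scene too. What is shaped like the tub but red or turquoise is not meant.

How it is judged:
On the way, in this order (a step that is already met when the one before it is completed fails the run):
1. the tub stands upright in the tray and is let go (x of tub in the frame of tray between -0.095 and 0.095 m and y of tub in the frame of tray between -0.036 and 0.036 m and z of tub in the frame of tray below 0.01 m and angle between tub's own z axis and vertical below 0.1 rad and linear speed of tub below 0.02 m/s and contact force between the fingers and tub below 0.1 N), for 0.2 s.
2. the brace is fully home in its end detent (value of joint brace above 1.7 rad), for 0.2 s.
3. the screw is tight and the wrench has clicked (value of joint screw above 0.82 rad and value of joint wrench above 0.12 rad), for 0.05 s.
At the end, for the whole second after the job is handed in: The tub stands in the tray (within 95 mm along and 36 mm across of its centre, within 6 mm of its floor, tilted under 0.1 rad, still); the brace is at 1.70 rad or more; the screw is at 0.82 rad or more; the wrench is let go and straight again (under 0.05 rad) (x of tub in the frame of tray between -0.095 and 0.095 m and y of tub in the frame of tray between -0.036 and 0.036 m and z of tub in the frame of tray below 0.01 m and angle between tub's own z axis and vertical below 0.1 rad and linear speed of tub below 0.02 m/s and value of joint brace above 1.7 rad and value of joint screw above 0.82 rad and value of joint wrench below 0.05 rad); the robot touches nothing.
It fails at once if the brace strikes the tub (contact force between brace and tub above 0.5 N).
It fails at once if the screw is tightened (past 0.75 rad) before the brace is home (value of joint screw above 0.75 rad and value of joint brace below 1.66 rad).
It fails at once if the wrench is forced on towards the end of its click travel (past 0.42 rad) (value of joint wrench above 0.42 rad).
It fails at once if the tub is tipped over (angle between tub's own z axis and vertical above 0.7 rad).
It fails at once if a bystander (second tub, bottle, tape roll, screwdriver or core) is shifted by more than 25 mm (distance of any of spare, bottle, tape, driver, core from where it was at the start of the episode above 0.025 m).
It also fails if it takes over 72 s, if anything falls off the work surface, if the arm or the gripper's body presses on something with over 40 N, if the wrist force passes 120 N, or if a joint passes its speed limit or range.

## Working session

There is one attempt and no reset: what is moved stays moved. The work goes in short steps, Python scripts to look and compute and a tool call to move; the robot and the scene stay as the last step left them, time stands still between calls to the robot, and variables do not carry over. Pictures are saved under pics/ and viewed, at most 10 in all, crops included, and the job is handed in when it is done.

Besides the shell and the picture viewer there is one more tool, called after "Request:" as name(argument=value, ...), one argument or row to a line, values as JSON. move_arm: Moves the arm, as the interface text tells. Its arguments: {"type":"object","properties":{"plan":{"type":"array","items":{"type":"number"}},"squeeze":{"type":"number"}},"required":["plan"]}

```bash
mkdir -p pics; cat > h.py <<'E'
import numpy as np, cv2
from scipy.spatial.transform import Rotation as R
from workcell import manip
def w(pic,p): 
    T=np.array(pic["cam_to_world"]); return T[:3,:3]@np.array(p)+T[:3,3]
def save(pic,n): cv2.imwrite(f"pics/{n}.png",cv2.cvtColor(pic["color"],cv2.COLOR_RGB2BGR))
def pix(pic,P):
    T=np.linalg.inv(np.array(pic["cam_to_world"])); 
    K=np.array([[pic["fx"],0,pic["cx"]],[0,pic["fy"],pic["cy"]],[0,0,1]])
    return cv2.projectPoints(np.float64(P).reshape(-1,1,3),cv2.Rodrigues(T[:3,:3])[0],T[:3,3],K,np.float64(pic["dist"]))[0].reshape(-1,2)
def ray(pic,uv,z):
    K=np.array([[pic["fx"],0,pic["cx"]],[0,pic["fy"],pic["cy"]],[0,0,1]])
    q=cv2.undistortPoints(np.float64(uv).reshape(-1,1,2),K,np.float64(pic["dist"])).reshape(-1,2)
    T=np.array(pic["cam_to_world"]); d=np.c_[q,np.ones(len(q))]@T[:3,:3].T
    return T[:3,3]+d*((z-T[2,3])/d[:,2])[:,None]
def state():
    o=manip.get_obs(); Rm=R.from_quat(o["ee_rot"]).as_matrix()
    print("t",o["clock"],"pos",np.round(o["position"],4),"R",np.round(Rm,3).tolist(),"q",np.round(o["joint_pos"],3),"F",np.round(o["ft_force"],2)); return o,Rm
E
python3 - <<'E'
from h import *
state(); print(manip.tip_extent)
for c in ("top","scene"):
    p=manip.camera(c); save(p,c); print(c,np.round(p["cam_to_world"],3).tolist())
    for l in ("stand","brace_post","wrench_grip","tub","tray","bottle","tape","driver","core"):
        for d in manip.tip_of(p,l)[:4]:
            P=w(p,d["position"]); print(l,round(d["conf"],2),np.round(P,3),np.round(pix(p,P)[0]))
E
```

```text
t 0.0 pos [0.2541 0.5709 0.404 ] R [[-0.914, 0.407, -0.0], [0.407, 0.914, -0.001], [-0.0, -0.001, -1.0]] q [-1.175  0.333 -0.065  1.461  0.022  1.35  -0.089] F [ 0.    0.43 -0.17]
0.1734
top [[0.022, -0.988, 0.152, 0.356], [-1.0, -0.023, -0.005, 0.059], [0.008, -0.152, -0.988, 1.196], [0.0, 0.0, 0.0, 1.0]]
stand 0.97 [0.534 0.053 0.001] [259. 193.]
stand 0.5 [0.471 0.37  0.004] [149. 212.]
stand 0.45 [ 0.529  0.378 -0.002] [149. 192.]
brace_post 0.73 [ 0.538 -0.086  0.089] [311. 188.]
wrench_grip 0.57 [0.547 0.193 0.061] [209. 184.]
wrench_grip 0.23 [ 0.535 -0.083  0.085] [309. 189.]
tub 0.81 [ 0.654 -0.012 -0.001] [282. 154.]
tub 0.68 [ 0.778 -0.011  0.002] [282. 113.]
tub 0.61 [ 0.736 -0.103  0.001] [313. 128.]
tub 0.23 [0.279 0.316 0.001] [165. 279.]
tray 0.69 [ 0.527  0.382 -0.001] [147. 193.]
bottle 0.86 [ 0.667 -0.188  0.003] [341. 150.]
tape 0.89 [ 0.731  0.196 -0.006] [213. 127.]
driver 0.65 [ 0.383 -0.136  0.005] [324. 247.]
core 0.59 [0.284 0.315 0.002] [165. 278.]
scene [[0.741, 0.369, -0.562, 1.11], [0.671, -0.434, 0.6, -0.569], [-0.023, -0.822, -0.569, 0.663], [0.0, 0.0, 0.0, 1.0]]
stand 0.92 [ 0.542  0.062 -0.002] [274. 212.]
brace_post 0.97 [ 0.54  -0.081  0.085] [227. 211.]
wrench_grip 0.74 [0.545 0.197 0.057] [311. 168.]
tub 0.98 [ 0.775  0.086 -0.002] [364. 251.]
tub 0.78 [ 0.735 -0.104 -0.001] [292. 293.]
tub 0.77 [ 0.777 -0.007  0.003] [340. 274.]
tub 0.72 [ 0.656 -0.007  0.005] [293. 247.]
tray 0.97 [0.526 0.382 0.003] [345. 155.]
bottle 0.96 [ 0.673 -0.182  0.004] [241. 298.]
tape 0.7 [ 0.734  0.199 -0.001] [375. 217.]
core 0.56 [ 0.291  0.32  -0.   ] [268. 138.]
```

View pics/top.png

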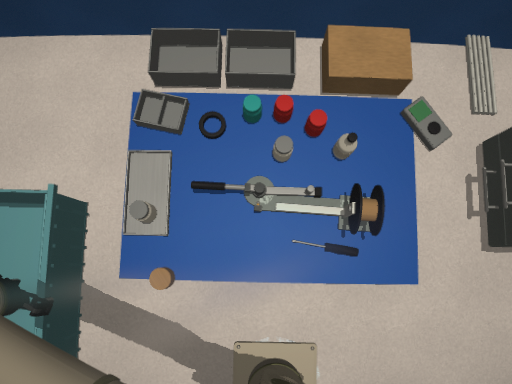

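View pics/scene.png

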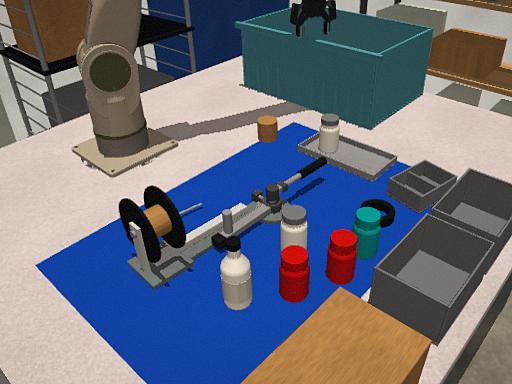

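The top view shows the white tub at pixel (283,148), with red look-alikes at (284,107) and (316,122) and a turquoise one at (252,107). The tray is centred at (147,193), with the spare in its near half at (140,211). The hinge is at (259,190), the post at (311,189) and the wrench grip at (208,186). The scene view agrees, and the networks' positions fit the pictures.

```bash
cat >> h.py <<'E'
def pose(x,y,z,yaw):
    c,s=np.cos(yaw),np.sin(yaw); return np.array([x,y,z]),np.array([[-s,c,0],[c,s,0],[0,0,-1.]])
def rel(P0,R0,*ts):
    for t in ts:
        P,Rm=pose(*t); print(t,np.round(R.from_matrix(R0.T@Rm).as_rotvec(),3).tolist(),np.round(R0.T@(P-P0),4).tolist())
E
python3 - <<'E'
from h import *
o,Rm=state()
rel(o["position"],Rm,(.4,.4,.45,.6),(.655,-.01,.45,0),(.655,-.01,.30,0),(.655,-.01,.208,0))
p=manip.camera("top")
for l in ("tub","spare"):
  for d in manip.silhouettes(p,l)[:5]:
    m=np.uint8(d["pixels"]); v,u=np.nonzero(m); c=np.array([[u.mean(),v.mean()]])
    print(l,round(d["conf"],2),c.round(1),m.sum(),ray(p,c,0.06).round(3))
d=manip.silhouettes(p,"tray")[0]["pixels"]; r=cv2.minAreaRect(np.argwhere(d)[:,::-1].astype(np.float32)); b=cv2.boxPoints(r); print(ray(p,b,0.015).round(3))
print("lid ray",ray(p,[[138,208.5]],0.1))
b=manip.silhouettes(p,"brace")
for l in("brace","wrench"):
  for d in manip.silhouettes(p,l)[:2]:
    m=d["pixels"]; r=cv2.minAreaRect(np.argwhere(m)[:,::-1].astype(np.float32)); print(l,d["conf"],ray(p,cv2.boxPoints(r),0.04).round(3).tolist())
E
```

```text
t 1.0 pos [0.2541 0.571  0.4047] R [[-0.914, 0.407, 0.0], [0.407, 0.914, 0.0], [0.0, 0.0, -1.0]] q [-1.175  0.332 -0.065  1.46   0.022  1.35  -0.089] F [-0.47 -0.    0.36]
(0.4, 0.4, 0.45, 0.6) [0.0, -0.0, 0.552] [-0.2028, -0.0969, -0.0453]
(0.655, -0.01, 0.45, 0) [0.0, -0.0, 1.152] [-0.6025, -0.3678, -0.0453]
(0.655, -0.01, 0.3, 0) [0.0, -0.0, 1.152] [-0.6025, -0.3678, 0.1047]
(0.655, -0.01, 0.208, 0) [0.0, -0.0, 1.152] [-0.6025, -0.3678, 0.1967]
tub 0.98 [[251.9 108.4]] 458 [[0.77 0.08 0.06]]
tub 0.8 [[315.9 121.8]] 469 [[ 0.735 -0.105  0.06 ]]
tub 0.59 [[283. 148.]] 437 [[ 0.655 -0.011  0.06 ]]
tub 0.56 [[283.1 108.7]] 434 [[ 0.771 -0.01   0.06 ]]
tub 0.55 [[312.1 202. ]] 4847 [[ 0.503 -0.094  0.06 ]]
spare 0.83 [[142.4 211.2]] 450 [[0.466 0.375 0.06 ]]
[[0.401 0.443 0.015]
 [0.659 0.446 0.015]
 [0.653 0.309 0.015]
 [0.397 0.31  0.015]]
lid ray [[0.46944002 0.37642875 0.1       ]]
brace 0.93 [[0.548, 0.071, 0.04], [0.556, -0.125, 0.04], [0.524, -0.125, 0.04], [0.516, 0.07, 0.04]]
brace 0.2 [[0.314, 0.353, 0.04], [0.316, 0.286, 0.04], [0.256, 0.284, 0.04], [0.254, 0.35, 0.04]]
wrench 0.93 [[0.537, 0.247, 0.04], [0.56, 0.247, 0.04], [0.556, 0.079, 0.04], [0.532, 0.079, 0.04]]
```

Request:
move_arm(
  plan=[0, 0, 0.3, -0.03, -0.02, -0.06, 0.085, 0, 0, 0.552, -0.2, -0.1, -0.06, 0.085, 0, 0, 0.552, -0.2, -0.1, -0.06, 0.085, 0, 0, 0.552, -0.2, -0.1, -0.06, 0.085, 0, 0, 1.152, -0.6025, -0.3675, -0.045, 0.085, 0, 0, 1.152, -0.6025, -0.3675, -0.045, 0.085, 0, 0, 1.152, -0.6025, -0.3675, -0.045, 0.085, 0, 0, 1.152, -0.6025, -0.3675, -0.045, 0.085, 0, 0, 1.152, -0.6025, -0.3675, -0.045, 0.085, 0, 0, 1.152, -0.6025, -0.3675, -0.045, 0.085, 0, 0, 1.152, -0.6025, -0.3675, -0.045, 0.085, 0, 0, 1.152, -0.6025, -0.3675, -0.045, 0.085],
)

```text
clock: 2.85
position: [0.656, -0.0122, 0.4497]
ee_rot: [0.707, 0.707, 0.0, 0.0]
ft_force: [1.1, 0.0, 0.4]
grip_width: 0.99
grasp_force: 0.0
```

Request:
move_arm(
  plan=[0, 0, 0, 0.001, -0.001, 0.06, 0.085, 0, 0, 0, 0.001, -0.001, 0.12, 0.085, 0, 0, 0, 0.001, -0.001, 0.17, 0.085, 0, 0, 0, 0.001, -0.001, 0.21, 0.085, 0, 0, 0, 0.001, -0.001, 0.242, 0.085, 0, 0, 0, 0.001, -0.001, 0.242, 0.085, 0, 0, 0, 0.001, -0.001, 0.242, 0.03, 0, 0, 0, 0.001, -0.001, 0.242, 0.03, 0, 0, 0, 0.001, -0.001, 0.242, 0.03, 0, 0, 0, 0.001, -0.001, 0.242, 0.03, 0, 0, 0, 0.001, -0.001, 0.242, 0.03, 0, 0, 0, 0.001, -0.001, 0.242, 0.03],
  squeeze=30,
)

```text
clock: 4.35
position: [0.6556, -0.0091, 0.2111]
ee_rot: [0.707, 0.707, 0.002, 0.002]
ft_force: [1.2, -0.5, 6.9]
grip_width: 0.65
grasp_force: 30.9
```

Request:
move_arm(
  plan=[0, 0, 0, 0, 0, -0.03, 0.03, 0, 0, 0, 0, 0, -0.085, 0.03, 0, 0, 0, 0, 0, -0.145, 0.03, 0, 0, -0.08, 0.03, -0.005, -0.145, 0.03, 0, 0, -0.17, 0.08, -0.014, -0.145, 0.03, 0, 0, -0.26, 0.14, -0.024, -0.145, 0.03, 0, 0, -0.34, 0.2, -0.034, -0.145, 0.03, 0, 0, -0.42, 0.26, -0.045, -0.145, 0.03, 0, 0, -0.5, 0.32, -0.055, -0.145, 0.03, 0, 0, -0.574, 0.365, -0.063, -0.145, 0.03, 0, 0, -0.574, 0.39, -0.067, -0.145, 0.03, 0, 0, -0.574, 0.39, -0.067, -0.145, 0.03],
)

```text
clock: 5.85
position: [0.5859, 0.3836, 0.3521]
ee_rot: [0.477, 0.879, -0.0, -0.001]
ft_force: [0.3, -0.6, -2.4]
grip_width: 0.642
grasp_force: 33.7
```

```bash
python3 - <<'E'
from h import *
o,Rm=state()
p=manip.camera("scene"); save(p,"s2")
for l in ("tub","tray"):
  for d in manip.tip_of(p,l)[:6]:
    P=w(p,d["position"]); print(l,round(d["conf"],2),np.round(P,3),np.round(pix(p,P)[0]))
E
```

```text
t 5.85 pos [0.5859 0.3836 0.3521] R [[-0.545, 0.838, -0.001], [0.838, 0.545, 0.0], [0.001, -0.001, -1.0]] q [-0.808  0.532  0.243  1.314 -0.127  1.312  0.011] F [ 0.26 -0.6  -2.45]
tub 0.96 [0.774 0.083 0.001] [363. 251.]
tub 0.8 [ 0.738 -0.104  0.003] [294. 292.]
tub 0.76 [ 0.776 -0.007  0.003] [339. 274.]
tub 0.75 [0.587 0.387 0.146] [370. 114.]
tray 0.83 [0.523 0.383 0.003] [345. 155.]
tray 0.45 [0.547 0.197 0.057] [311. 169.]
```

View pics/s2.png

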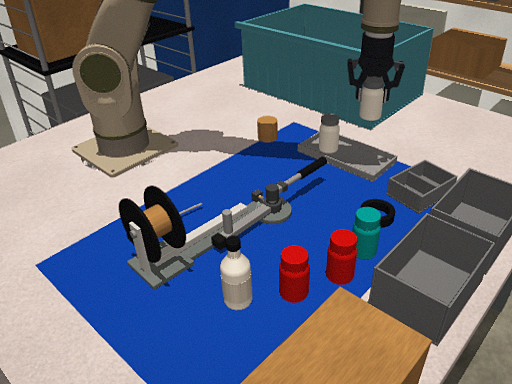

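The tub hangs upright in the gripper at (370,105), above the free far half of the tray. I'll lower it now.

Request:
move_arm(
  plan=[0, 0, 0, 0, 0, 0.04, 0.03, 0, 0, 0, 0, 0, 0.08, 0.03, 0, 0, 0, 0, 0, 0.11, 0.03, 0, 0, 0, 0, 0, 0.125, 0.03, 0, 0, 0, 0, 0, 0.132, 0.03, 0, 0, 0, 0, 0, 0.136, 0.03, 0, 0, 0, 0, 0, 0.136, 0.03],
)

```text
clock: 6.88
position: [0.5874, 0.3813, 0.2175]
ee_rot: [0.478, 0.878, 0.001, 0.0]
ft_force: [-0.3, -0.4, -3.4]
grip_width: 0.649
grasp_force: 33.7
```

Request:
move_arm(
  plan=[0, 0, 0, 0, 0, 0.002, 0.03, 0, 0, 0, 0, 0, 0.003, 0.03, 0, 0, 0, 0, 0, 0.003, 0.03],
)

```text
clock: 7.25
position: [0.5874, 0.3815, 0.2151]
ee_rot: [0.478, 0.878, 0.001, 0.0]
ft_force: [-2.6, -0.3, 4.7]
grip_width: 0.643
grasp_force: 34.3
```

Request:
move_arm(
  plan=[0, 0, 0, 0, 0, 0.002, 0.06, 0, 0, 0, 0, 0, 0.002, 0.07, 0, 0, 0, 0, 0, 0.002, 0.085, 0, 0, 0, 0, 0, 0.0, 0.085, 0, 0, 0, 0, 0, 0, 0.085, 0, 0, 0, 0, 0, -0.03, 0.085, 0, 0, 0, 0, 0, -0.09, 0.085, 0, 0, 0, 0, 0, -0.15, 0.085, 0, 0, 0, 0, 0, -0.21, 0.085, 0, 0, 0, 0, 0, -0.21, 0.085],
)

```text
clock: 8.5
position: [0.5878, 0.3812, 0.4301]
ee_rot: [0.478, 0.878, 0.004, 0.002]
ft_force: [-0.1, 0.6, -0.3]
grip_width: 0.99
grasp_force: 0.0
```

```bash
python3 - <<'E'
from h import *
o,Rm=state()
for c in("scene","top"):
  p=manip.camera(c); 
  if c=="scene": save(p,"s3")
  for l in ("tub","tray","stand","brace_post","wrench_grip"):
    for d in manip.tip_of(p,l)[:6]:
      P=w(p,d["position"])
      if d["conf"]>.4: print(c,l,round(d["conf"],2),np.round(P,3),np.round(pix(p,P)[0]))
E
```

```text
t 8.5 pos [0.5878 0.3812 0.4301] R [[-0.543, 0.84, 0.008], [0.84, 0.543, 0.006], [0.001, 0.01, -1.0]] q [-0.807  0.494  0.256  1.206 -0.122  1.446  0.007] F [-0.13  0.61 -0.31]
scene tub 0.86 [0.775 0.083 0.001] [363. 251.]
scene tub 0.78 [ 0.736 -0.106  0.003] [292. 292.]
scene tub 0.73 [ 0.289  0.322 -0.002] [268. 138.]
scene tub 0.7 [0.589 0.387 0.005] [365. 161.]
scene tub 0.55 [ 0.778 -0.006  0.001] [341. 274.]
scene tray 0.92 [0.523 0.385 0.002] [345. 155.]
scene stand 0.9 [0.541 0.056 0.001] [272. 213.]
scene brace_post 0.97 [ 0.539 -0.085  0.087] [225. 211.]
scene wrench_grip 0.68 [0.549 0.199 0.054] [312. 170.]
top tub 0.97 [0.586 0.381 0.   ] [148. 173.]
top tub 0.86 [ 0.733 -0.104 -0.002] [313. 129.]
top tub 0.77 [0.773 0.079 0.004] [252. 114.]
top tub 0.62 [ 0.666 -0.187 -0.002] [340. 151.]
top tub 0.57 [ 0.777 -0.014  0.002] [283. 113.]
top tray 0.9 [0.528 0.377 0.001] [148. 192.]
top stand 0.65 [ 0.537  0.053 -0.   ] [259. 192.]
top brace_post 0.57 [ 0.528  0.376 -0.001] [149. 192.]
top brace_post 0.47 [ 0.586  0.379 -0.   ] [149. 173.]
top wrench_grip 0.68 [0.547 0.194 0.06 ] [209. 184.]
```

View pics/s3.png

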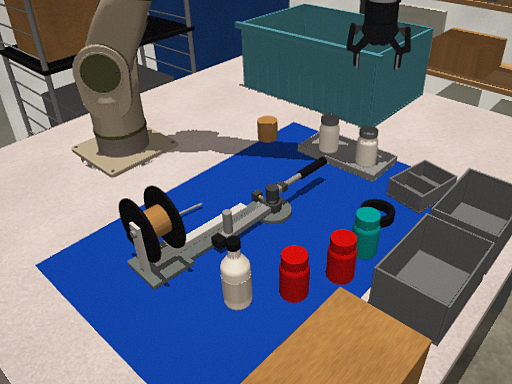

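The tub stands at about (0.587, 0.383), which is (0.060, 0.002) from the tray centre. In the picture it is upright at (367,148) and clear of the spare at (329,134). Next comes the post.

```bash
python3 - <<'E'
from h import *
o=manip.get_obs(); P0,R0=pose(*o["position"],0.574)
rel(o["position"],R.from_quat(o["ee_rot"]).as_matrix(),(.539,-.085,.42,0))
E
```

```text
(0.539, -0.085, 0.42, 0) [-0.0, 0.0, 0.574] [-0.3654, -0.2936, 0.0035]
```

Request:
move_arm(
  plan=[0, 0, 0.07, -0.045, -0.035, 0.0, 0.04, 0, 0, 0.2, -0.09, -0.07, 0.0, 0.04, 0, 0, 0.574, -0.3655, -0.2935, 0.003, 0.04, 0, 0, 0.574, -0.3655, -0.2935, 0.003, 0.04, 0, 0, 0.574, -0.3655, -0.2935, 0.003, 0.04, 0, 0, 0.574, -0.3655, -0.2935, 0.003, 0.04, 0, 0, 0.574, -0.3655, -0.2935, 0.003, 0.04, 0, 0, 0.574, -0.3655, -0.2935, 0.003, 0.04, 0, 0, 0.574, -0.3655, -0.2935, 0.003, 0.04, 0, 0, 0.574, -0.3655, -0.2935, 0.003, 0.04],
)

```text
clock: 10.35
position: [0.5393, -0.0843, 0.4207]
ee_rot: [0.707, 0.707, 0.0, -0.0]
ft_force: [0.8, -0.5, -0.3]
grip_width: 0.466
grasp_force: 0.0
```

```bash
python3 - <<'E'
from h import *
o,Rm=state(); rel(o["position"],Rm,(.539,-.085,.225,0))
p=manip.camera("scene"); save(p,"s4")
for l in ("brace_post","wrench_grip"):
    for d in manip.tip_of(p,l)[:2]: print(l,d["conf"],w(p,d["position"]).round(3))
E
```

```text
t 10.35 pos [ 0.5393 -0.0843  0.4207] R [[-0.001, 1.0, 0.0], [1.0, 0.001, 0.001], [0.001, 0.0, -1.0]] q [-0.437  0.152  0.569  1.677 -0.084  1.338  0.148] F [ 0.77 -0.49 -0.27]
(0.539, -0.085, 0.225, 0) [0.0, -0.001, 0.001] [-0.0008, -0.0003, 0.1957]
brace_post 0.85 [ 0.54  -0.081  0.086]
wrench_grip 0.68 [0.547 0.199 0.057]
```

Request:
move_arm(
  plan=[0, 0, 0, 0, 0, 0.05, 0.042, 0, 0, 0, 0, 0, 0.095, 0.042, 0, 0, 0, 0, 0, 0.12, 0.042, 0, 0, 0, 0, 0, 0.15, 0.042, 0, 0, 0, 0, 0, 0.18, 0.042, 0, 0, 0, 0, 0, 0.2, 0.042, 0, 0, 0, 0, 0, 0.2, 0.042],
)

```text
clock: 11.38
position: [0.5388, -0.084, 0.2194]
ee_rot: [0.707, 0.708, -0.001, -0.001]
ft_force: [-0.0, -0.3, 0.5]
grip_width: 0.497
grasp_force: 0.0
```

```bash
python3 - <<'E'
from h import *
o,Rm=state(); H=np.array([.538,.056]); 
for phi in range(-82,20,8):
    a=np.radians(phi); q=H+.141*np.array([np.cos(a),np.sin(a)]); rel(o["position"],Rm,(q[0].round(4),q[1].round(4),.22,(a+np.pi/2).round(3)))
p=manip.camera("scene"); save(p,"s5")
E
```

```text
t 11.375 pos [ 0.5388 -0.084   0.2194] R [[-0.001, 1.0, -0.003], [1.0, 0.001, -0.0], [-0.0, -0.003, -1.0]] q [-0.374  0.375  0.524  1.891 -0.229  0.938  0.258] F [-0.04 -0.31  0.46]
(np.float64(0.5576), np.float64(-0.0836), 0.22, np.float64(0.14)) [-0.003, -0.0, -0.139] [0.0004, 0.0188, -0.0007]
(np.float64(0.5769), np.float64(-0.0795), 0.22, np.float64(0.279)) [-0.003, -0.0, -0.278] [0.0045, 0.0381, -0.0007]
(np.float64(0.5953), np.float64(-0.0728), 0.22, np.float64(0.419)) [-0.003, -0.001, -0.418] [0.0111, 0.0566, -0.0008]
(np.float64(0.6127), np.float64(-0.0636), 0.22, np.float64(0.559)) [-0.003, -0.001, -0.558] [0.0203, 0.074, -0.0008]
(np.float64(0.6286), np.float64(-0.052), 0.22, np.float64(0.698)) [-0.003, -0.001, -0.697] [0.0319, 0.0899, -0.0009]
(np.float64(0.6428), np.float64(-0.0383), 0.22, np.float64(0.838)) [-0.003, -0.001, -0.837] [0.0456, 0.1041, -0.0009]
(np.float64(0.6549), np.float64(-0.0228), 0.22, np.float64(0.977)) [-0.003, -0.001, -0.976] [0.0611, 0.1162, -0.001]
(np.float64(0.6647), np.float64(-0.0058), 0.22, np.float64(1.117)) [-0.003, -0.002, -1.116] [0.078, 0.1261, -0.001]
(np.float64(0.6721), np.float64(0.0124), 0.22, np.float64(1.257)) [-0.003, -0.002, -1.256] [0.0962, 0.1335, -0.001]
(np.float64(0.6769), np.float64(0.0315), 0.22, np.float64(1.396)) [-0.002, -0.002, -1.395] [0.1153, 0.1383, -0.001]
(np.float64(0.6789), np.float64(0.0511), 0.22, np.float64(1.536)) [-0.002, -0.002, -1.535] [0.1349, 0.1403, -0.001]
(np.float64(0.6782), np.float64(0.0707), 0.22, np.float64(1.676)) [-0.002, -0.002, -1.675] [0.1545, 0.1397, -0.001]
(np.float64(0.6748), np.float64(0.0901), 0.22, np.float64(1.815)) [-0.002, -0.003, -1.814] [0.1739, 0.1363, -0.001]
```

View pics/s5.png

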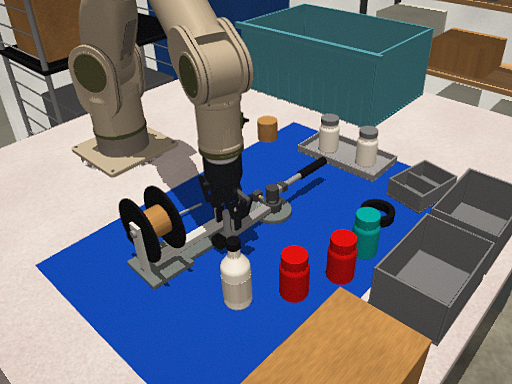

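The fingers straddle the post at about (228,213), clear of the bottle and the reel. I'll swing along the arc.

Request:
move_arm(
  plan=[0, 0, -0.14, 0.0005, 0.019, 0, 0.042, 0, 0, -0.28, 0.0045, 0.038, 0, 0.042, 0, 0, -0.42, 0.011, 0.0565, 0, 0.042, 0, 0, -0.56, 0.0205, 0.074, 0, 0.042, 0, 0, -0.7, 0.032, 0.09, 0, 0.042, 0, 0, -0.84, 0.0455, 0.104, 0, 0.042, 0, 0, -0.975, 0.061, 0.116, 0, 0.042, 0, 0, -1.115, 0.078, 0.126, 0, 0.042, 0, 0, -1.255, 0.096, 0.1335, 0, 0.042],
)

```text
clock: 12.55
position: [0.6734, 0.0115, 0.2222]
ee_rot: [0.155, 0.988, -0.0, 0.001]
ft_force: [-1.4, -0.1, 0.2]
grip_width: 0.493
grasp_force: 0.4
```

```bash
python3 - <<'E'
from h import *
o,Rm=state(); H=np.array([.538,.056]); d=o["position"][:2]-H; print(np.hypot(*d),np.degrees(np.arctan2(d[1],d[0])))
for phi in range(-14,22,4):
    a=np.radians(phi); q=H+.141*np.array([np.cos(a),np.sin(a)]); rel(o["position"],Rm,(q[0].round(4),q[1].round(4),.22,(a+np.pi/2).round(3)))
E
```

```text
t 12.55 pos [0.6734 0.0115 0.2222] R [[-0.952, 0.306, 0.002], [0.306, 0.952, -0.0], [-0.002, 0.0, -1.0]] q [-0.247  0.587  0.223  1.518 -0.141  1.051  1.27 ] F [-1.4  -0.11  0.16]
0.14249190365111855 -18.179337400079913
(np.float64(0.6748), np.float64(0.0219), 0.22, np.float64(1.326)) [0.0, 0.002, -0.066] [0.0018, 0.0103, 0.0022]
(np.float64(0.6769), np.float64(0.0315), 0.22, np.float64(1.396)) [-0.0, 0.002, -0.136] [0.0028, 0.0201, 0.0022]
(np.float64(0.6782), np.float64(0.0413), 0.22, np.float64(1.466)) [-0.0, 0.002, -0.206] [0.0045, 0.0298, 0.0022]
(np.float64(0.6789), np.float64(0.0511), 0.22, np.float64(1.536)) [-0.0, 0.002, -0.276] [0.0069, 0.0393, 0.0022]
(np.float64(0.6789), np.float64(0.0609), 0.22, np.float64(1.606)) [-0.0, 0.002, -0.346] [0.0099, 0.0487, 0.0022]
(np.float64(0.6782), np.float64(0.0707), 0.22, np.float64(1.676)) [-0.0, 0.002, -0.416] [0.0135, 0.0578, 0.0022]
(np.float64(0.6769), np.float64(0.0805), 0.22, np.float64(1.745)) [-0.0, 0.002, -0.485] [0.0178, 0.0667, 0.0022]
(np.float64(0.6748), np.float64(0.0901), 0.22, np.float64(1.815)) [-0.0, 0.002, -0.555] [0.0227, 0.0752, 0.0022]
(np.float64(0.6721), np.float64(0.0996), 0.22, np.float64(1.885)) [-0.0, 0.002, -0.625] [0.0282, 0.0834, 0.0022]
```

Request:
move_arm(
  plan=[0, 0, -0.07, 0.002, 0.01, 0, 0.042, 0, 0, -0.14, 0.003, 0.02, 0, 0.042, 0, 0, -0.21, 0.0045, 0.03, 0, 0.042, 0, 0, -0.28, 0.007, 0.039, 0, 0.042, 0, 0, -0.35, 0.01, 0.0485, 0, 0.042, 0, 0, -0.42, 0.0135, 0.058, 0, 0.042, 0, 0, -0.48, 0.018, 0.0665, 0, 0.042, 0, 0, -0.48, 0.018, 0.0665, 0, 0.042],
)

```text
clock: 13.55
position: [0.6764, 0.081, 0.2221]
ee_rot: [-0.083, 0.997, 0.0, 0.001]
ft_force: [0.2, 0.1, -0.5]
grip_width: 0.491
grasp_force: 0.0
```

```bash
python3 - <<'E'
from h import *
o,Rm=state(); print(o["grasp_force"])
for c in("scene","top"):
  p=manip.camera(c); save(p,c+"6")
  for l in ("brace_post","wrench_grip","stand"):
    for d in manip.tip_of(p,l)[:2]: print(c,l,d["conf"],w(p,d["position"]).round(3))
E
```

```text
t 13.55 pos [0.6764 0.081  0.2221] R [[-0.986, -0.165, 0.002], [-0.165, 0.986, 0.001], [-0.002, 0.0, -1.0]] q [-0.266  0.596  0.112  1.489 -0.072  1.059  1.598] F [ 0.17  0.12 -0.45]
0.0
scene wrench_grip 0.65 [0.542 0.193 0.057]
scene stand 0.91 [0.541 0.06  0.001]
top brace_post 0.25 [0.282 0.317 0.005]
top wrench_grip 0.72 [0.548 0.193 0.06 ]
```

View pics/scene6.png

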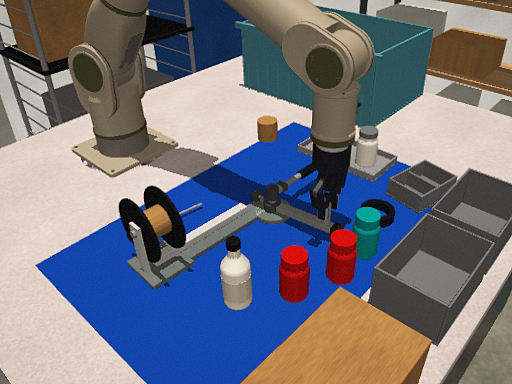

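The brace has swung out with the gripper, and its post is between the fingers at about (325,195). I'll push it gently a little further to confirm that it sits against the stop.

Request:
move_arm(
  plan=[0, 0, 0, 0, 0.006, 0, 0.042, 0, 0, 0, 0, 0.011, 0, 0.042, 0, 0, 0, 0, 0.013, 0, 0.042, 0, 0, 0, 0, 0.013, 0, 0.042],
)

```text
clock: 14.45
position: [0.6752, 0.0851, 0.2206]
ee_rot: [-0.079, 0.997, -0.005, 0.001]
ft_force: [6.2, -21.6, -2.9]
grip_width: 0.49
grasp_force: 11.2
```

It hits the stop with 22 N while the post is at about 8 deg, so the brace is home. I'll back off, rise and move to the wrench.

Request:
move_arm(
  plan=[0, 0, 0, 0, -0.008, 0, 0.042, 0, 0, 0, 0, -0.014, 0, 0.042, 0, 0, 0, 0, -0.014, 0, 0.042, 0, 0, 0, 0, -0.014, -0.04, 0.042, 0, 0, 0, 0, -0.014, -0.1, 0.042, 0, 0, 0, 0, -0.014, -0.15, 0.042, 0, 0, 0, 0, -0.014, -0.15, 0.042, 0, 0, 0, 0, -0.014, -0.15, 0.042],
)

```text
clock: 15.45
position: [0.6761, 0.0795, 0.3701]
ee_rot: [-0.082, 0.997, 0.0, -0.0]
ft_force: [-0.4, -0.4, -0.8]
grip_width: 0.494
grasp_force: 0.0
```

```bash
python3 - <<'E'
from h import *
o,Rm=state(); H=np.array([.538,.056])
rel(o["position"],Rm,(.5115,.198,.37,1.52),(.5115,.198,.205,1.52))
for c in("scene","top"):
  p=manip.camera(c); save(p,c+"7")
  for l in ("brace_post","wrench_grip","stand"):
    for d in manip.tip_of(p,l)[:1]:
      P=w(p,d["position"]); print(c,l,round(d["conf"],2),P.round(3),np.degrees(np.arctan2(*(P[:2]-H)[::-1])).round(1))
E
```

```text
t 15.45 pos [0.6761 0.0795 0.3701] R [[-0.986, -0.164, -0.001], [-0.164, 0.986, 0.0], [0.001, 0.001, -1.0]] q [-0.275  0.472  0.129  1.349 -0.061  1.325  1.591] F [-0.37 -0.4  -0.79]
(0.5115, 0.198, 0.37, 1.52) [0.0, -0.001, 0.216] [0.1429, 0.1439, 0.0003]
(0.5115, 0.198, 0.205, 1.52) [0.0, -0.001, 0.216] [0.1428, 0.1438, 0.1653]
scene brace_post 0.56 [0.677 0.077 0.085] 8.6
scene wrench_grip 0.76 [0.545 0.198 0.056] 87.2
scene stand 0.97 [0.54  0.06  0.002] 66.3
top wrench_grip 0.65 [0.549 0.193 0.059] 85.5
```

Request:
move_arm(
  plan=[0, 0, 0.1, 0.04, 0.04, 0, 0, 0, 0, 0.216, 0.08, 0.08, 0, 0, 0, 0, 0.216, 0.12, 0.12, 0, 0, 0, 0, 0.216, 0.143, 0.144, 0, 0, 0, 0, 0.216, 0.143, 0.144, 0.04, 0, 0, 0, 0.216, 0.143, 0.144, 0.09, 0, 0, 0, 0.216, 0.143, 0.144, 0.13, 0, 0, 0, 0.216, 0.143, 0.144, 0.155, 0, 0, 0, 0.216, 0.143, 0.144, 0.165, 0, 0, 0, 0.216, 0.143, 0.144, 0.165, 0],
)

```text
clock: 17.1
position: [0.5118, 0.1975, 0.2058]
ee_rot: [0.026, 1.0, -0.0, -0.0]
ft_force: [0.9, 0.2, 0.1]
grip_width: 0.002
grasp_force: 0.0
```

```bash
python3 - <<'E'
from h import *
o,Rm=state(); H=np.array([.538,.056])
for phi in (88,84,80,76,72,68,64,60,56,52,48,44,40):
    a=np.radians(phi); u=np.array([np.cos(a),np.sin(a)]); n=np.array([-u[1],u[0]]); q=(H+.14*u+.022*n).round(4); rel(o["position"],Rm,(q[0],q[1],.205,a.round(3)))
p=manip.camera("scene"); save(p,"s8")
E
```

```text
t 17.1 pos [0.5118 0.1975 0.2058] R [[-0.999, 0.052, -0.0], [0.052, 0.999, -0.0], [0.0, -0.0, -1.0]] q [-0.509  0.365  0.068  1.871 -0.031  0.906  1.092] F [0.93 0.19 0.08]
(np.float64(0.5209), np.float64(0.1967), 0.205, np.float64(1.536)) [-0.0, -0.0, -0.017] [-0.0091, -0.0003, 0.0008]
(np.float64(0.5308), np.float64(0.1975), 0.205, np.float64(1.466)) [-0.0, -0.0, 0.053] [-0.019, 0.001, 0.0008]
(np.float64(0.5406), np.float64(0.1977), 0.205, np.float64(1.396)) [-0.0, -0.0, 0.123] [-0.0287, 0.0017, 0.0008]
(np.float64(0.5505), np.float64(0.1972), 0.205, np.float64(1.326)) [-0.0, -0.0, 0.193] [-0.0387, 0.0017, 0.0008]
(np.float64(0.5603), np.float64(0.1959), 0.205, np.float64(1.257)) [-0.0, -0.0, 0.262] [-0.0485, 0.0009, 0.0008]
(np.float64(0.57), np.float64(0.194), 0.205, np.float64(1.187)) [-0.0, -0.0, 0.332] [-0.0583, -0.0005, 0.0008]
(np.float64(0.5796), np.float64(0.1915), 0.205, np.float64(1.117)) [-0.0, -0.0, 0.402] [-0.068, -0.0025, 0.0008]
(np.float64(0.5889), np.float64(0.1882), 0.205, np.float64(1.047)) [-0.0, -0.0, 0.472] [-0.0775, -0.0053, 0.0008]
(np.float64(0.598), np.float64(0.1844), 0.205, np.float64(0.977)) [-0.0, -0.0, 0.542] [-0.0868, -0.0086, 0.0008]
(np.float64(0.6069), np.float64(0.1799), 0.205, np.float64(0.908)) [-0.0, -0.0, 0.611] [-0.0959, -0.0126, 0.0008]
(np.float64(0.6153), np.float64(0.1748), 0.205, np.float64(0.838)) [-0.0, -0.0, 0.681] [-0.1045, -0.0173, 0.0008]
(np.float64(0.6234), np.float64(0.1691), 0.205, np.float64(0.768)) [-0.0, -0.0, 0.751] [-0.1129, -0.0226, 0.0008]
(np.float64(0.6311), np.float64(0.1628), 0.205, np.float64(0.698)) [-0.0, -0.0, 0.821] [-0.1209, -0.0284, 0.0008]
```

View pics/s8.png

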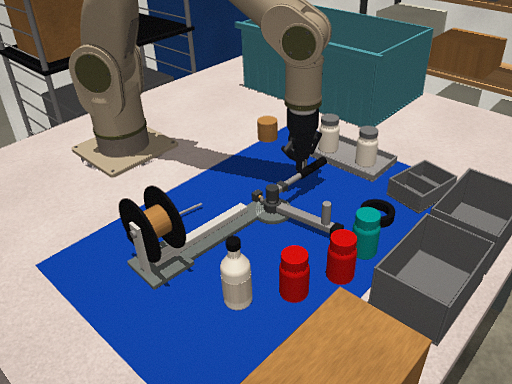

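The fingers are closed behind the grip at (303,163), on the robot's side. The brace is out, with its post at (326,210). I'll start pulling the wrench round.

Request:
move_arm(
  plan=[0, 0, 0, -0.009, 0, 0, 0, 0, 0, 0.053, -0.019, 0.001, 0, 0, 0, 0, 0.123, -0.029, 0.0015, 0, 0, 0, 0, 0.193, -0.0385, 0.0015, 0, 0, 0, 0, 0.262, -0.0485, 0.001, 0, 0, 0, 0, 0.332, -0.0585, -0.0005, 0, 0, 0, 0, 0.332, -0.0585, -0.0005, 0, 0],
)

```text
clock: 18.02
position: [0.5711, 0.1939, 0.2065]
ee_rot: [0.191, 0.982, 0.0, 0.001]
ft_force: [-1.2, 0.5, -0.1]
grip_width: -0.004
grasp_force: 0.0
```

Request:
move_arm(
  plan=[0, 0, 0.07, -0.01, 0.001, 0, 0, 0, 0, 0.14, -0.02, 0.0015, 0, 0, 0, 0, 0.14, -0.02, 0.0015, 0, 0],
)

```text
clock: 18.4
position: [0.5896, 0.1877, 0.2061]
ee_rot: [0.258, 0.966, 0.0, 0.0]
ft_force: [-1.3, -0.2, -0.0]
grip_width: -0.002
grasp_force: 0.0
```

Request:
move_arm(
  plan=[0, 0, 0.035, -0.005, 0.0005, 0, 0, 0, 0, 0.07, -0.01, 0.001, 0, 0, 0, 0, 0.07, -0.01, 0.001, 0, 0],
)

```text
clock: 18.77
position: [0.5975, 0.1848, 0.2055]
ee_rot: [0.292, 0.956, 0.0, -0.002]
ft_force: [-8.0, 3.5, 4.4]
grip_width: 0.003
grasp_force: 4.4
```

It is tight: the force has risen to about 9 N. I'll go on about 20 mm for the click, which is about 0.17 rad.

Request:
move_arm(
  plan=[0, 0, 0.035, -0.005, 0.0005, 0, 0, 0, 0, 0.07, -0.01, 0.001, 0, 0, 0, 0, 0.105, -0.015, 0.001, 0, 0, 0, 0, 0.14, -0.02, 0.0015, 0, 0, 0, 0, 0.14, -0.02, 0.0015, 0, 0],
)

```text
clock: 19.4
position: [0.6149, 0.1755, 0.2055]
ee_rot: [0.358, 0.934, 0.0, -0.002]
ft_force: [-7.3, 6.1, 3.4]
grip_width: 0.004
grasp_force: 5.0
```

```bash
python3 - <<'E'
from h import *
o,Rm=state(); H=np.array([.538,.056])
p=manip.camera("top"); cv2.imwrite("pics/t9.png",cv2.resize(cv2.cvtColor(p["color"][130:230,180:340],cv2.COLOR_RGB2BGR),None,fx=5,fy=5,interpolation=cv2.INTER_CUBIC))
for c in("top","scene"):
  p=manip.camera(c)
  for d in manip.tip_of(p,"wrench_grip")[:1]:
    P=w(p,d["position"]); print(c,round(d["conf"],2),P.round(3),np.degrees(np.arctan2(*(P[:2]-H)[::-1])).round(1))
E
```

```text
t 19.4 pos [0.6149 0.1755 0.2055] R [[-0.743, 0.669, -0.003], [0.669, 0.743, 0.002], [0.003, -0.0, -1.0]] q [-0.515  0.542  0.218  1.627 -0.137  0.989  0.586] F [-7.3   6.05  3.37]
top 0.31 [ 0.381 -0.138  0.003] -129.1
scene 0.84 [0.632 0.165 0.056] 49.3
```

View pics/t9.png

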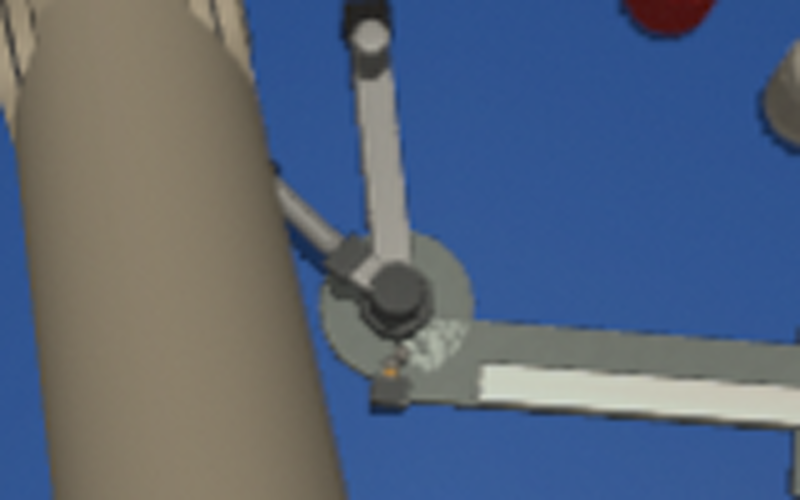

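The wrench is visibly folded at its knuckle (345,260), and the pull holds steady at 9.5 N with an estimated fold of 0.18–0.25 rad. I'll add a few mm for margin, then let go.

Request:
move_arm(
  plan=[0, 0, 0, -0.004, 0, 0, 0, 0, 0, 0, -0.004, 0, 0, 0, 0, 0, 0, 0.01, 0, 0, 0, 0, 0, 0, 0.03, 0, 0, 0, 0, 0, 0, 0.055, 0, 0, 0, 0, 0, 0, 0.07, 0, 0, 0, 0, 0, 0, 0.07, 0, -0.05, 0, 0, 0, 0, 0.07, 0, -0.11, 0, 0, 0, 0, 0.07, 0, -0.17, 0, 0, 0, 0, 0.12, 0, -0.2, 0, 0, 0, 0, 0.16, 0, -0.2, 0, 0, 0, 0, 0.16, 0, -0.2, 0],
)

```text
clock: 21.15
position: [0.495, 0.2834, 0.4063]
ee_rot: [0.357, 0.934, 0.001, -0.0]
ft_force: [0.6, -0.6, -0.2]
grip_width: 0.0
grasp_force: 0.0
```

```bash
python3 - <<'E'
from h import *
o,Rm=state(); H=np.array([.538,.056])
p=manip.camera("scene"); save(p,"s10")
for l in ("wrench_grip","brace_post","tub","tape","bottle","core","driver"):
  for d in manip.tip_of(p,l)[:5]:
    P=w(p,d["position"]); print(l,round(d["conf"],2),P.round(3),np.degrees(np.arctan2(*(P[:2]-H)[::-1])).round(1))
E
```

```text
t 21.15 pos [0.495  0.2834 0.4063] R [[-0.746, 0.666, 0.0], [0.666, 0.746, 0.002], [0.001, 0.001, -1.0]] q [-0.758  0.207  0.183  1.619 -0.04   1.318  0.274] F [ 0.62 -0.61 -0.25]
wrench_grip 0.66 [0.617 0.177 0.052] 56.7
brace_post 0.83 [0.678 0.076 0.086] 7.9
brace_post 0.5 [0.287 0.319 0.004] 133.7
tub 0.82 [0.59  0.386 0.01 ] 81.1
tub 0.67 [ 0.775 -0.01   0.   ] -15.5
tub 0.66 [0.773 0.082 0.004] 6.4
tub 0.56 [ 0.737 -0.106  0.003] -39.2
tub 0.35 [0.524 0.384 0.001] 92.4
bottle 0.75 [ 0.672 -0.181  0.002] -60.6
bottle 0.33 [ 0.523  0.381 -0.   ] 92.6
core 0.61 [ 0.288  0.322 -0.   ] 133.2
driver 0.44 [ 0.288  0.321 -0.001] 133.4
driver 0.32 [ 0.672 -0.182  0.002] -60.6
```

View pics/s10.png

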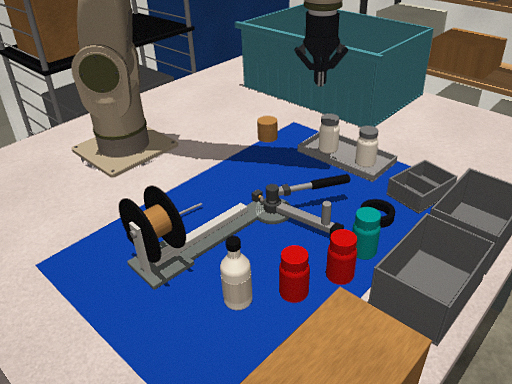

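The wrench has sprung back straight at (320,186). The brace is home, both tubs stand in the tray, the bystanders have not moved and the arm is clear. I'll hand in.

```bash
python3 -c "
from workcell import manip
print(manip.hand_in())"
```

```text
the job is handed in; nothing more can be done
None
```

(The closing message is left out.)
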